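# Make the shop scale ready: clear it, seat the tray, tare to zero

## Robot

A 7-joint arm with a two-finger parallel gripper is mounted at the origin on a cart in front of the work surface, level with it; the furniture and walls round the work are solid. World frame = base frame: x ahead of the robot, y to its left, z up, the work surface at z = 0. Lengths are in mm, angles in rad, forces in N, time in s.
With the tool pointing down it reaches from about 400 to 875 mm from the base axis. Payload 4.4 kg.
Tool frame: the origin (TCP) lies midway between the tips of the shut fingers; the grasp point (between the pads) lies 19 mm behind it (ctrl.grip_point_offset is the distance from the TCP to the grasp point, in mm); z points along the fingers, y is the line along which they close (so a half turn about z gives the same grasp; the last joint's range is limited). The gripper opens to 85 mm and grips with 20 to 120 N. Pads are 22 mm wide; open, the fingers measure 114 mm over their backs; the gripper's body (76 mm by 85 mm) begins 54 mm behind the grasp point. The pads swing forward as they close: fully open they stand 13 mm farther back than shut.
Start: joints at [-1.216, 0.628, 0.038, 1.517, -0.027, 0.996, -0.02], TCP at [265.498, 593.32, 231.313] pointing down, gripper open.
Joint ranges: [-3.06, 3.06], [-0.37, 2.12], [-1.25, 1.32], [0.18, 2.47], [-1.1, 4.24], [0.23, 1.98], [-2.94, 2.94]. Speed limits (rad/s): [2.57, 2.57, 3.14, 3.14, 3.14, 3.14, 3.14].

## Interface

Orientations are given as [roll, pitch, yaw] about the fixed x, y, z axes, in that order (R = Rz(yaw) Ry(pitch) Rx(roll)).
In Python, from cell import ctrl gives the robot as it stands.
- The arm moves only by the shell command python3 nudge.py 'ROWS'. ROWS is a JSON list of rows, 1 to 12 of them, each of 7 numbers: dx, dy, dz in mm, then a rotation vector rx, ry, rz in rad, then the finger opening in mm; each row shifts and turns the commanded pose from where the row before left it, along the tool's axes as they then stand; what a row does not reach is not made up. A row lasts 1/10 s, in which the tool goes at most 50 mm and 0.15 rad, less where a joint would pass 70% of its speed; a pose out of reach is approached as far as the arm can. The fingers move at their own pace and stop on an object; the grip force is fixed at half the most. Time passes only in rows, so rows that do not move let the fingers close. It prints the time, the measured TCP pose, the force, the opening and the grip force at its end.
- ctrl.read_state(): the state, without advancing time (a new reading comes with each control period).
- ctrl.get_image(name): name is "scene" or "top" or "wrist"; returns the picture (420x560x3 uint8, blue, green, red); there is no depth.
- ctrl.calibration(name): a dict with "fx", "fy", "cx", "cy" (pixels), "k1" (the pictures are not rectified: a ray, as slopes to the right and down, at radius r is drawn at 1 + k1 r^2 times it, then the intrinsics apply), "rvec" (rotation vector, rad) and "tvec" (3), from world to camera coordinates, as OpenCV has them; the wrist camera has in their place "hand_eye" (4x4, takes a point from camera to tool coordinates, whose origin is the TCP and whose axes are the flange's). Camera axes: x right, y down, z forward; pixel columns grow to the right and rows downward; lengths in mm; the calibration is good to about 2 mm. A picture is of the moment at which its call begins: read the wrist's pose just before it. calibration takes no time and is no camera call.
- ctrl.finish_job(): hands the job in; it is judged then, once.
The state is a dict: "clock": time; "qpos": joint angles; "qd": joint speeds; "tau": joint torques, N m; "eef_pos": TCP position; "tool_rot": TCP orientation; "force": force on the tool from outside, world axes, zero at the start; "torque": the same for the moment, N m; "width": finger opening in mm; "gripper_force": force on a finger pad.
Only numpy, scipy, OpenCV 4.12 (cv2) and the standard library are available. Lean on these libraries where they do the work, as an engineer would, in place of code of your own. Each camera call takes 0.05 s, during which the arm holds its last target. There are 200 camera calls.

## Task

Get the shop scale ready for weighing: take the soap bar off its platform and lay it flat on a free spot of the sideboard, then gently seat the weighing tray on the platform with both pegs through its holes, and let go. Then, with the empty tray on, turn the tare knob in the middle of the leaning dial, which turns the dial card, until the pointer reads zero (the card's red mark right under the black pointer's tip), and let go. Leave all the other goods standing where they are.

Things in the scene. Friction and masses are not known exactly. Their poses are not given: they have to be found in the camera images.
- scale: Fixed green bench scale. Origin: centre of its underside, z up, front faces -x. Housing x -85..85, y -170..160 mm, 46 high. Platform on its +y half; round dial drum (radius 78 mm, highest point z 190) on its -y half, face centre at x -20, y -90, z 140 mm. The face leans back: outward normal (-0.574, 0, 0.819), 35 degrees from vertical, towards the front.
- platform_top (a point): Centre of the steel platform's upper face (120 along x, 140 mm along y), axes as the scale's; at x 0, y 80 mm of the scale, 72 mm above the sideboard when unloaded. Sinks on a spring by 20 mm per kg, at most 13 mm. Two brass pegs, 10 mm thick, conical tips, 14 mm high, stand on it at y +50 and -50 mm.
- knob_grip (a point): On the axis of the black round tare knob, 30 mm out from the dial face. z: the dial's outward normal; x turns with the knob. The knob is 48 mm across, spans 10 to 42 mm out from the face, and turns both ways without stops (friction 0.06 N m). Grip it along the normal, tool tilted 35 degrees.
- tare_knob (a joint): Angle of the tare knob, rad, grows clockwise as seen facing the dial; the white dial card with its ticks and red zero mark turns with it one to one. 0: the mark at the top (uphill side) of the dial. It stays where it is left. The pointer does not turn with it.
- pointer_tip (a point): Tip of the black pointer, 60 mm from the dial's axis, 6 mm out from the face. Only load on the platform moves it: at the top of the dial unloaded, clockwise about 3.9 rad per kg (0.85 to 1.4 rad with the empty tray), so read it when the tray is on and released.
- zero_mark (a point): The zero: centre of the red mark (8 mm wide) on the turning dial card, 60 mm from the axis, in the plane of the pointer tip. The pointer reads zero when its tip lies here.
- tray: Loose steel weighing tray, 120 (x) by 150 (y) mm, rims 28 mm high, 0.2 to 0.35 kg. Origin: centre of its underside, z up. Two 15 mm holes through its 8 mm floor at y +50 and -50 mm (fits either way round). A wooden handle bar, 13 mm wide, 12 high, runs along y over its middle, bar centre 78 mm above the underside; grip across x.
- soap_0: Wrapped soap bar (cream coloured, dark purple band), 53 (x) by 78 (y) by 26 (z) mm, 0.07 to 0.14 kg, lying on the platform between the pegs. Origin: centre of its underside.
- candle_glass: Bystander: candle in a glass, 70 mm across, 78 mm high, origin at the centre of its underside.
- black_box: Bystander: black carton 36x36x88 mm high, origin at the centre of its underside.
- cream_jar_2: Bystander: cream jar with wooden lid, 68 mm across, 58 mm high, origin at the centre of its underside.
- scent_1: Bystander: square cream coloured scent flask with gilt cap, 44x62x120 mm high, origin at the centre of its underside.
- green_box_2: Bystander: green flowered carton, 34x52x112 mm high, origin at the centre of its underside.
- cream_jar_3: Bystander: small cream jar with wooden lid, 64 mm across, 52 mm high, origin at the centre of its underside.

How it is judged (in metres and radians):
On the way, in this order (a step that is already met when the one before it is completed fails the run):
1. the soap lies flat on the sideboard, released (height (world z) of soap_0 between -0.01 and 0.01 m and angle between soap_0's own z axis and vertical below 0.15 rad and contact force between the fingers and soap_0 below 0.1 N), for 0.2 s.
2. the tray is fully down on the platform over both pegs, released (z of tray in the frame of platform_top below 0.003 m and horizontal distance between tray and platform_top below 0.006 m and angle between the y axis of tray and the y axis of platform_top, either way round below 0.12 rad and contact force between the fingers and tray below 0.1 N), for 0.3 s.
3. the knob has been turned so that the pointer reads zero (distance between pointer_tip and zero_mark below 0.005 m), for 0.3 s.
At the end, for the whole second after the job is handed in: The pointer tip is within 5 mm of the centre of the red zero mark; the tray is at rest fully down on the platform (underside within 3 mm of it, centred within 6 mm, aligned within 7 degrees) over both pegs; the soap lies flat and at rest on the sideboard (distance between pointer_tip and zero_mark below 0.005 m and z of tray in the frame of platform_top below 0.003 m and horizontal distance between tray and platform_top below 0.006 m and angle between the y axis of tray and the y axis of platform_top, either way round below 0.12 rad and height (world z) of soap_0 between -0.01 and 0.01 m and angle between soap_0's own z axis and vertical below 0.15 rad and linear speed of each of tray, soap_0 below 0.02 m/s); the robot touches nothing.
It fails at once if a bystander is pushed more than 25 mm (distance of any of candle_glass, black_box, cream_jar_2, scent_1, green_box_2, cream_jar_3 from where it was at the start of the episode above 0.025 m).
It fails at once if a bystander is knocked over (angle between any of candle_glass, black_box, cream_jar_2, scent_1, green_box_2, cream_jar_3's own z axis and vertical above 0.6 rad).
It fails at once if the tray is dropped or pressed hard onto the scale (over 30 N) (contact force between tray and scale above 30 N).
It also fails if it takes over 72 s, if anything falls off the work surface, if the arm or the gripper's body presses on something with over 40 N, if the wrist force passes 120 N, or if a joint passes its speed limit or range.

## Working session

There is one attempt and no reset: what is moved stays moved. The work goes in short steps, Python scripts to look and compute and a shell command to move; the robot and the scene stay as the last step left them, time stands still between calls to the robot, and variables do not carry over. Pictures are saved under pics/ and viewed, at most 10 in all, crops included, and the job is handed in when it is done.

```bash
ls; mkdir -p pics
cat > h.py <<'E'
import numpy as np, cv2
from scipy.spatial.transform import Rotation as Rn
from cell import ctrl
def cam(name, st=None):
    c=ctrl.calibration(name)
    if 'hand_eye' in c:
        st=st or ctrl.read_state(); H=np.array(c['hand_eye'])
        T=np.eye(4); T[:3,:3]=Rn.from_euler('xyz',st['tool_rot']).as_matrix(); T[:3,3]=st['eef_pos']
        M=T@H; return c,M[:3,:3],M[:3,3]
    R=Rn.from_rotvec(np.ravel(c['rvec'])).as_matrix(); return c,R.T,-R.T@np.ravel(c['tvec'])
def ray(name,uv,st=None):
    c,R,o=cam(name,st); x=(uv[0]-c['cx'])/c['fx']; y=(uv[1]-c['cy'])/c['fy']
    rd=np.hypot(x,y); r=rd
    for _ in range(30): r=rd/(1+c['k1']*r*r)
    s=r/rd if rd else 1
    d=R@np.array([x*s,y*s,1]); return o,d/np.linalg.norm(d)
def onz(name,uv,z,st=None):
    o,d=ray(name,uv,st); return o+d*(z-o[2])/d[2]
def tri(a,b):
    (o1,d1),(o2,d2)=a,b; A=np.stack([d1,-d2],1); t=np.linalg.lstsq(A,o2-o1,rcond=None)[0]
    p,q=o1+t[0]*d1,o2+t[1]*d2; return (p+q)/2,np.linalg.norm(p-q)
def proj(name,P,st=None):
    c,R,o=cam(name,st); p=R.T@(np.array(P,float)-o); x,y=p[0]/p[2],p[1]/p[2]; s=1+c['k1']*(x*x+y*y)
    return np.array([c['fx']*x*s+c['cx'],c['fy']*y*s+c['cy']])
def tool(st=None):
    st=st or ctrl.read_state(); return Rn.from_euler('xyz',st['tool_rot']),np.array(st['eef_pos'])
E
python3 - <<'E'
from h import *
for n in ['scene','top','wrist']:
    im=ctrl.get_image(n); cv2.imwrite(f'pics/{n}0.png',im)
    c,R,o=cam(n); print(n,o.round(),R[:,2].round(2),c['fx'],c['k1'])
s=ctrl.read_state(); print(s['tool_rot'],s['eef_pos'],s['width'],s['clock'])
E
```

```text
cell.py
nudge.py
pics
scene [ -36. -914.  682.] [ 0.48  0.75 -0.46] 443.0464693389456 0.01445359676680635
top [ 310.    6. 1275.] [ 0.19  0.   -0.98] 461.9219371431291 0.02273580986165504
wrist [188. 626. 373.] [ 0.3  -0.13 -0.95] 372.5987111823957 -0.07728508368574222
[-3.14022450e+00  1.11028988e-05  2.72073997e+00] [265.31748844 592.90775361 230.62695574] 85.12850705374835 0.15
```

View pics/scene0.png

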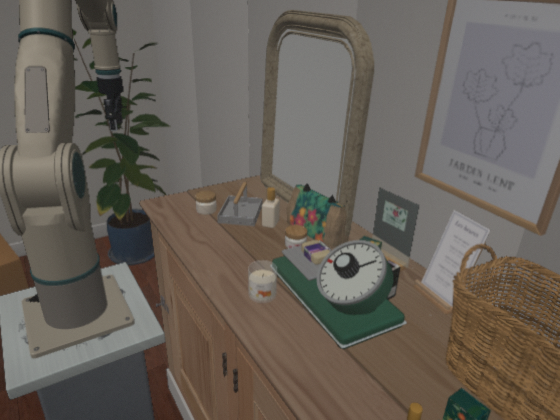

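View pics/top0.png

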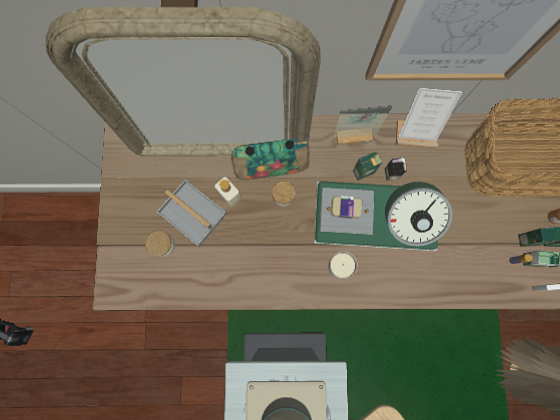

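Scene and top views: the tray is at top-view (193,212), the soap on the platform at (347,208), the knob at (423,225) and the red mark at about (392,219). Next: a magnified crop and coarse positions.

Run:
```python
from h import *
im=cv2.imread('pics/top0.png')[130:290,140:460]
cv2.imwrite('pics/crop.png',cv2.resize(im,(800,400),interpolation=cv2.INTER_CUBIC))
for n,uv,z in [('tray',(193,212),14),('trayh',(187,209),78),('soap',(347,208),98),('jar3',(159,244),52),('jar2',(284,193),58),('scent',(226,185),110),('candle',(343,265),78),('fl',(315,245),46),('fr',(437,249),46),('bl',(317,182),46),('free',(255,225),0),('edge',(255,307),0)]:
    print(n,onz('top',uv,z).round())
```

```text
tray [551. 252.  14.]
trayh [547. 256.  78.]
soap [ 545. -164.   98.]
jar3 [458. 332.  52.]
jar2 [595.  -1.  58.]
scent [604. 150. 110.]
candle [ 399. -152.   78.]
fl [454. -83.  46.]
fr [ 443. -407.   46.]
bl [628. -91.  46.]
free [517.  80.   0.]
edge [292.  79.   0.]
```

View pics/crop.png

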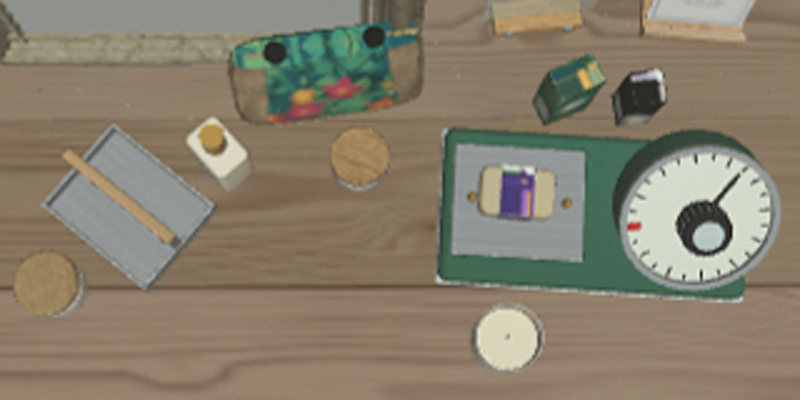

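The crop shows pegs at about (472,198) and (567,202), the soap between them with its long side along y, the handle running from (68,155) to (175,240), and the red mark at (633,227). Turning the tool and heading for the scale.

```bash
python3 nudge.py '[[0,0,-9,0,0,0.148,85],[0,0,-9,0,0,0.148,85],[0,0,-9,0,0,0.148,85],[0,0,-9,0,0,0.148,85],[0,0,-9,0,0,0.148,85],[0,0,-9,0,0,0.148,85],[0,0,-9,0,0,0.148,85],[0,0,-9,0,0,0.148,85]]' | tail -3
python3 nudge.py '[[-38,18,0,0,0,0,85],[-38,18,0,0,0,0,85],[-38,18,0,0,0,0,85],[-38,18,0,0,0,0,85],[-38,18,0,0,0,0,85],[-38,18,0,0,0,0,85],[-38,18,0,0,0,0,85],[-38,18,0,0,0,0,85],[-38,18,0,0,0,0,85],[-38,18,0,0,0,0,85],[-38,18,0,0,0,0,85],[-38,18,0,0,0,0,85]]' | tail -3
```

```text
force: [1.1, -0.0, 0.3]
width: 84.9
gripper_force: 0.0
force: [-0.3, -0.4, -0.1]
width: 85.1
gripper_force: 0.0
```

```bash
python3 nudge.py '[[-40,18,0,0,0,0,85],[-40,18,0,0,0,0,85],[-40,18,0,0,0,0,85],[0,0,0,0,0,0,85],[0,0,0,0,0,0,85]]'
python3 - <<'E'
from h import *
import json
s=ctrl.read_state(); im=ctrl.get_image('wrist'); cv2.imwrite('pics/w1.png',im)
json.dump({k:list(map(float,s[k])) for k in('eef_pos','tool_rot','qpos')},open('w1.json','w')); print(s['qpos'])
E
```

```text
clock: 2.65
eef_pos: [515.6, 7.4, 303.0]
tool_rot: [-3.141, 0.0, 1.534]
force: [0.5, 0.4, 0.1]
width: 85.1
gripper_force: 0.0
[-0.42687524  0.38909084  0.50770103  1.79967625 -0.21952851  1.00962194
  0.12981507]
```

View pics/w1.png

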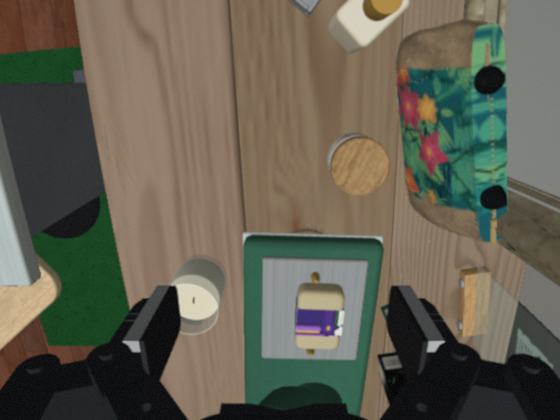

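Wrist view 1 shows the soap at (320,316), the pegs at (315,277) and (311,351), the platform around it, and the jar at (359,165). Taking a second wrist view closer.

```bash
python3 nudge.py '[[-40,9,5,0,0,0,85],[-40,9,5,0,0,0,85],[-30,9,0,0,0,0,85],[0,0,0,0,0,0,85],[0,0,0,0,0,0,85]]'
python3 - <<'E'
from h import *
import json
s=ctrl.read_state(); im=ctrl.get_image('wrist'); cv2.imwrite('pics/w2.png',im)
json.dump({k:list(map(float,s[k])) for k in('eef_pos','tool_rot','qpos')},open('w2.json','w'))
E
```

```text
clock: 3.2
eef_pos: [538.8, -100.9, 293.0]
tool_rot: [-3.141, -0.001, 1.538]
force: [0.9, 0.7, -0.6]
width: 85.0
gripper_force: 0.0
```

View pics/w2.png

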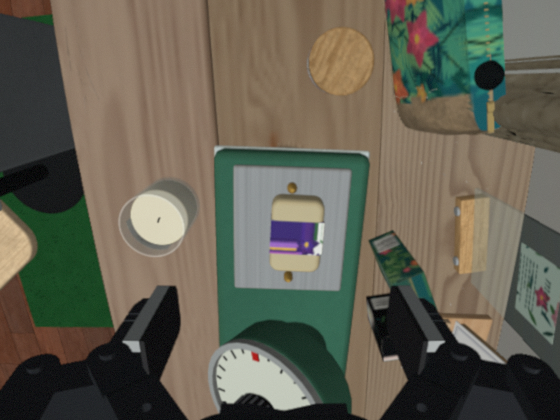

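Wrist view 2 shows the soap at (297,233), pegs at (292,187) and (288,277), platform corners near (235,167), (350,170), (342,292), (234,289), and the red mark at (256,357).

```bash
cat >> h.py <<'E'
def blob(mask,box,minarea=8):
    m=np.zeros_like(mask); x0,y0,x1,y1=box; m[y0:y1,x0:x1]=mask[y0:y1,x0:x1]
    n,l,st,ce=cv2.connectedComponentsWithStats(m.astype(np.uint8)*255)
    i=1+np.argmax(st[1:,4]); return (l==i),ce[i],st[i,4]
E
python3 - <<'E'
from h import *
import json
S={n:json.load(open(n+'.json')) for n in('w1','w2')}; I={n:cv2.imread(f'pics/{n}.png') for n in S}
box={'w1':(255,250,372,368),'w2':(228,160,358,300)}
pegb={'w1':[(305,268,325,284),(303,346,320,358)],'w2':[(284,180,300,195),(280,270,296,284)]}
out={}
for n in S:
    h=cv2.cvtColor(I[n],cv2.COLOR_BGR2HSV).astype(int); H,Sa,V=h[...,0],h[...,1],h[...,2]
    gray=(Sa<45)&(V>80); m,c,a=blob(gray,box[n])
    hull=cv2.convexHull(np.argwhere(m)[:,::-1].astype(np.int32))
    for e in np.arange(3,15,.5):
        q=cv2.approxPolyDP(hull,e,True)[:,0]
        if len(q)<=4: break
    rr=cv2.minAreaRect(hull)
    brass=(H>8)&(H<28)&(Sa>110)
    pg=[blob(brass,b) for b in pegb[n]]
    cream=(H>10)&(H<32)&(Sa>35)&(Sa<120)&(V>120); pur=(H>115)&(H<165)&(Sa>60)
    b=box[n]; mm=np.zeros(H.shape,np.uint8); mm[b[1]:b[3],b[0]:b[2]]=((cream|pur)[b[1]:b[3],b[0]:b[2]])*255
    mm=cv2.morphologyEx(mm,cv2.MORPH_CLOSE,np.ones((9,9))); mm=cv2.morphologyEx(mm,cv2.MORPH_OPEN,np.ones((11,11)))
    sm,sc,sa=blob(mm>0,b); rs=cv2.minAreaRect(cv2.convexHull(np.argwhere(sm)[:,::-1].astype(np.int32)))
    print(n,'quad',q.tolist(),'pegs',[(p[1].round(1),p[2]) for p in pg],'soap',sc.round(1),sa,rs)
    out[n]=dict(pegs=[p[1] for p in pg],soap=rs[0],q=q)
for k in(0,1): print('peg',tri(*[ray(n,out[n]['pegs'][k],S[n]) for n in S]))
print('soap',tri(*[ray(n,out[n]['soap'],S[n]) for n in S]))
for n in S:
    print(n,[onz('wrist',p,72,S[n]).round(1).tolist() for p in []])
E
sed -i 's/def ray(name,uv,st=None):/def ray(name,uv,st=None):\n    if name[0]=="w": name="wrist"/' h.py
```

```text
w1 quad [[367, 260], [354, 359], [262, 357], [264, 257]] pegs [(array([314.8, 277.7]), np.int32(61)), (array([309.7, 351.5]), np.int32(27))] soap [317.  318.7] 2431 ((318.9723205566406, 319.49847412109375), (46.594818115234375, 58.798221588134766), 3.1798300743103027)
w2 quad [[349, 169], [339, 289], [236, 287], [233, 167]] pegs [(array([291.6, 187.7]), np.int32(63)), (array([287.8, 276.3]), np.int32(57))] soap [293.8 234.4] 3343 ((296.0317687988281, 235.3964080810547), (52.138362884521484, 72.3735122680664), 3.012787342071533)Traceback (most recent call last):
  File "<stdin>", line 23, in <module>
  File "h.py", line 12, in ray
    c,R,o=cam(name,st); x=(uv[0]-c['cx'])/c['fx']; y=(uv[1]-c['cy'])/c['fy']
          ~~~^^^^^^^^^
  File "h.py", line 5, in cam
    c=ctrl.calibration(name)
ValueError: cameras: scene, top, wrist
```

Run:
```python
from h import *
import json
S={n:json.load(open(n+'.json')) for n in('w1','w2')}
def T(a,b,l): 
    p,e=tri(ray('w1',a,S['w1']),ray('w2',b,S['w2'])); print(l,p.round(1),round(e,1)); return p
T((314.8,277.7),(291.6,187.7),'peg+'); T((309.7,351.5),(287.8,276.3),'peg-')
T((319,319.5),(296,235.4),'soap')
c=[T(a,b,'cor') for a,b in zip([[367,260],[354,359],[262,357],[264,257]],[[349,169],[339,289],[236,287],[233,167]])]
m=np.mean(c,0); yv=(c[0]+c[3]-c[1]-c[2]); print(m,'yaw',np.arctan2(-yv[0],yv[1]),'len',[np.linalg.norm(c[i]-c[i-1]).round(1) for i in range(4)])
pt=lambda uv,z:onz('top',uv,z).round(1)
print('top pegs',pt((140+472/2.5,130+198/2.5),83),pt((140+567/2.5,130+202/2.5),83))
for l,a,b in [('w2pegs',(291.6,187.7),(287.8,276.3))]: print(l,onz('wrist',a,83,S['w2']).round(1),onz('wrist',b,83,S['w2']).round(1))
print('soap top w2',[onz('wrist',p,97,S['w2']).round(1) for p in [(297,195),(297,272),(271,233),(324,233)]])
```

```text
peg+ [ 545.3 -116.3   75.2] 0.2
peg- [ 538.3 -211.4   83.5] 0.9
soap [ 548.4 -161.8   89.9] 0.2
cor [ 604.4 -100.6   67.2] 1.1
cor [ 594.9 -236.7   70.2] 1.5
cor [ 478.9 -234.1   63.8] 0.9
cor [487.4 -96.   60.6] 2.4
[ 541.3838229  -166.869006     65.45108812] yaw -0.06562709192184665 len [np.float64(117.4), np.float64(136.5), np.float64(116.2), np.float64(138.5)]
top pegs [ 544.5 -118.3   83. ] [ 539.9 -217.9   83. ]
w2pegs [ 545.3 -114.2   83. ] [ 538.8 -211.5   83. ]
soap top w2 [array([ 550. , -117.7,   97. ]), array([ 548.3, -199.3,   97. ]), array([ 523.7, -155.6,   97. ]), array([ 575.7, -157.3,   97. ])]
```

```bash
python3 nudge.py '[[-19,4,40,0,0,0.02,85],[-19,4,40,0,0,0,85],[-19,4,40,0,0,0,85],[0,0,40,0,0,0,85],[0,0,0,0,0,0,85]]'; python3 nudge.py '[[0,0,30,0,0,0,85],[0,0,25,0,0,0,85],[0,0,10,0,0,0,85],[0,0,0,0,0,0,85]]'
```

```text
clock: 3.75
eef_pos: [544.8, -156.2, 128.7]
tool_rot: [-3.131, -0.004, 1.519]
force: [-1.4, 0.6, -0.4]
width: 85.2
gripper_force: 0.0
clock: 4.15
eef_pos: [548.6, -158.2, 68.6]
tool_rot: [-3.141, -0.001, 1.519]
force: [0.7, -0.2, -0.2]
width: 85.4
gripper_force: 0.0
```

```bash
python3 nudge.py '[[0,0,0,0,0,0,45],[0,0,0,0,0,0,45],[0,0,0,0,0,0,45],[0,0,0,0,0,0,45],[0,0,0,0,0,0,45],[0,0,0,0,0,0,45]]'; python3 nudge.py '[[0,0,-10,0,0,0,45],[0,0,-30,0,0,0,45],[0,0,-30,0,0,0,45],[0,0,-30,0,0,0,45],[0,0,0,0,0,0,45]]'
```

```text
clock: 4.75
eef_pos: [548.9, -160.0, 68.6]
tool_rot: [3.14, 0.0, 1.517]
force: [1.3, 1.3, 0.9]
width: 50.8
gripper_force: 66.1
clock: 5.25
eef_pos: [550.0, -161.1, 172.3]
tool_rot: [3.135, 0.002, 1.516]
force: [-0.5, -0.3, -0.6]
width: 50.9
gripper_force: 66.1
```

```bash
python3 nudge.py '[[36,-11,0,0,0,0,45],[36,-11,0,0,0,0,45],[36,-11,0,0,0,0,45],[36,-11,0,0,0,0,45],[36,-11,0,0,0,0,45],[36,-11,0,0,0,0,45],[0,0,30,0,0,0,45],[0,0,40,0,0,0,45],[0,0,40,0,0,0,45],[0,0,30,0,0,0,45],[0,0,20,0,0,0,45],[0,0,0,0,0,0,45]]'; python3 nudge.py '[[0,0,4,0,0,0,45],[0,0,4,0,0,0,45],[0,0,0,0,0,0,45],[0,0,0,0,0,0,45]]'
```

```text
clock: 6.45
eef_pos: [491.1, 58.9, 5.6]
tool_rot: [-3.135, 0.001, 1.516]
force: [-0.1, 0.2, -1.3]
width: 51.1
gripper_force: 66.0
clock: 6.85
eef_pos: [494.6, 59.5, 1.1]
tool_rot: [3.14, -0.0, 1.517]
force: [0.3, 0.9, -1.8]
width: 50.8
gripper_force: 66.0
```

```bash
python3 nudge.py '[[0,0,2,0,0,0,45],[0,0,0,0,0,0,45],[0,0,0,0,0,0,45]]'; python3 nudge.py '[[0,0,0,0,0,0,85],[0,0,0,0,0,0,85],[0,0,0,0,0,0,85],[0,0,0,0,0,0,85]]'
```

```text
clock: 7.15
eef_pos: [494.6, 59.6, 0.9]
tool_rot: [3.139, -0.002, 1.517]
force: [-4.5, 0.5, 23.1]
width: 50.9
gripper_force: 68.7
clock: 7.55
eef_pos: [494.0, 59.4, -1.8]
tool_rot: [-3.141, 0.0, 1.517]
force: [0.7, -1.7, -0.4]
width: 85.0
gripper_force: 0.0
```

```bash
python3 nudge.py '[[0,0,-40,0,0,0,85],[0,0,-50,0,0,0,85],[0,0,-50,0,0,0,85],[20,0,-50,0,0,0,85],[40,12,-50,0,0,0,85],[40,12,-20,0,0,0,85],[30,12,0,0,0,0,85],[0,0,0,0,0,0,85],[0,0,0,0,0,0,85]]'
cat > snap.py <<'E'
from h import *
import json,sys
n=sys.argv[1]; s=ctrl.read_state(); im=ctrl.get_image('wrist'); cv2.imwrite(f'pics/{n}.png',im)
json.dump({k:list(map(float,s[k])) for k in('eef_pos','tool_rot','qpos')},open(n+'.json','w'))
E
python3 snap.py wa
python3 nudge.py '[[8,4,0,0,0,0.126,85],[8,4,0,0,0,0.126,85],[8,4,0,0,0,0.126,85],[8,4,0,0,0,0.126,85],[8,4,0,0,0,0.126,85],[0,0,0,0,0,0,85],[0,0,0,0,0,0,85]]'; python3 snap.py wb
python3 - <<'E'
import cv2,numpy as np
a,b=cv2.imread('pics/wa.png'),cv2.imread('pics/wb.png')
cv2.imwrite('pics/ab.png',cv2.resize(np.hstack([a,b]),(800,300)))
E
```

```text
clock: 8.45
eef_pos: [533.0, 176.9, 242.4]
tool_rot: [-3.14, 0.001, 1.518]
force: [-0.4, -0.5, -0.6]
width: 84.8
gripper_force: 0.0
clock: 9.2
eef_pos: [563.7, 206.7, 242.7]
tool_rot: [-3.141, 0.002, 0.888]
force: [0.2, -1.0, -0.2]
width: 84.9
gripper_force: 0.0
```

View pics/ab.png

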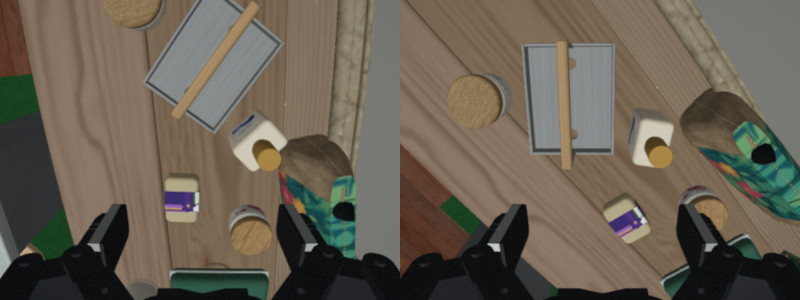

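The soap lies flat on the sideboard (left half, (182,198)). The right half shows the tray with rim corners near (523,45), (614,44), (612,153), (530,153) and the handle from (562,41) to (567,168). Measuring both views.

Run:
```python
from h import *
import json
S={n:json.load(open(n+'.json')) for n in('wa','wb')}; G={};L={}
sc=1.4
box={'wa':(195,0,405,195),'wb':(160,50,310,225)}
for n in S:
    im=cv2.imread(f'pics/{n}.png'); h=cv2.cvtColor(im,cv2.COLOR_BGR2HSV).astype(int); H,Sa,V=h[...,0],h[...,1],h[...,2]
    g=((Sa<60)).astype(np.uint8)*255; x0,y0,x1,y1=box[n]; k=np.zeros_like(g); k[y0:y1,x0:x1]=g[y0:y1,x0:x1]
    k=cv2.morphologyEx(k,cv2.MORPH_CLOSE,np.ones((25,25))); k=cv2.morphologyEx(k,cv2.MORPH_OPEN,np.ones((9,9)))
    m,c,a=blob(k>0,box[n]); hull=cv2.convexHull(np.argwhere(m)[:,::-1].astype(np.int32))
    for e in np.arange(2,15,.5):
        q=cv2.approxPolyDP(hull,e,True)[:,0]
        if len(q)<=4: break
    fill=np.zeros_like(g); cv2.fillConvexPoly(fill,hull,255); fill=cv2.erode(fill,np.ones((9,9)))
    w=(fill>0)&(Sa>75)&(H<28); w,_,wa=blob(w,box[n]); 
    vx,vy,x,y=cv2.fitLine(np.argwhere(w)[:,::-1].astype(np.float32),cv2.DIST_L2,0,.01,.01).ravel()
    print(n,q.tolist(),a,wa,(vx,vy,x,y)); G[n]=q
    L[n]=[(x-40*vx,y-40*vy),(x+40*vx,y+40*vy)]
N=[np.cross(ray(n,L[n][0],S[n])[1],ray(n,L[n][1],S[n])[1]) for n in S]; N=[v/np.linalg.norm(v) for v in N]
O=[cam('wrist',S[n])[2] for n in S]; d=np.cross(*N); d/=np.linalg.norm(d); d*=np.sign(d[1])
p=np.linalg.lstsq(np.array(N+[d]),np.array([N[0]@O[0],N[1]@O[1],d@np.array([550,250,78.])]),rcond=None)[0]
print('handle pt',p,'dir',d,'yaw',np.arctan2(-d[0],d[1]))
for n in S: print(n,'rim@28',[onz('wrist',q,28,S[n]).round(1).tolist() for q in G[n]])
```

```text
wa [[395, 194], [298, 187], [201, 118], [224, 13], [341, 0], [395, 57]] 25711 3679 (np.float32(0.63898677), np.float32(-0.7692177), np.float32(363.31177), np.float32(137.46806))
wb [[300, 60], [299, 215], [182, 216], [170, 61]] 19778 2524 (np.float32(0.038267758), np.float32(0.9992675), np.float32(230.16759), np.float32(136.71632))
handle pt [557.8601298  230.2651357  248.60673685] dir [0.63928287 0.76668691 0.05923339] yaw -0.6950284945209325
wa rim@28 [[643.7, 149.7, 28.0], [546.7, 161.8, 28.0], [458.5, 233.8, 28.0], [488.7, 322.9, 28.0], [591.0, 328.0, 28.0], [639.2, 278.9, 28.0]]
wb rim@28 [[641.0, 277.6, 28.0], [548.4, 162.4, 28.0], [454.9, 237.1, 28.0], [549.8, 352.0, 28.0]]
```

Run:
```python
from h import *
import json
S={n:json.load(open(n+'.json')) for n in('wa','wb')}
im=cv2.imread('pics/wa.png'); h=cv2.cvtColor(im,cv2.COLOR_BGR2HSV).astype(int); H,Sa,V=h[...,0],h[...,1],h[...,2]
f=np.zeros(H.shape,np.uint8); cv2.fillConvexPoly(f,np.array([[214,118],[300,178],[385,62],[322,22]]),255)
w,c,a=blob((f>0)&(Sa>75)&(H<28),(0,0,560,420))
vx,vy,x,y=cv2.fitLine(np.argwhere(w)[:,::-1].astype(np.float32),cv2.DIST_L2,0,.01,.01).ravel(); print(a,vx,vy,x,y)
L={'wa':[(x-40*vx,y-40*vy),(x+40*vx,y+40*vy)],'wb':[(230.17-1.5,136.7-40),(230.17+1.5,136.7+40)]}
N=[np.cross(ray(n,L[n][0],S[n])[1],ray(n,L[n][1],S[n])[1]) for n in S]; N=[v/np.linalg.norm(v) for v in N]
O=[cam('wrist',S[n])[2] for n in S]; d=np.cross(*N); d/=np.linalg.norm(d); d*=np.sign(d[1])
p=np.linalg.lstsq(np.array(N+[d]),np.array([N[0]@O[0],N[1]@O[1],d@np.array([550,257,78.])]),rcond=None)[0]
print('handle pt',p,'dir',d,'yaw',np.arctan2(-d[0],d[1]))
c=np.mean([onz('wrist',q,28,S['wb']) for q in [[300,60],[299,215],[182,216],[170,61]]],0); print('tray centre',c)
for k in('wa','wb'):
    o,dd=zip(*[ray(k,q,S[k]) for q in L[k]]); print(k,[onz('wrist',q,80,S[k]).round(1) for q in L[k]])
```

```text
2246 0.58367646 -0.8119863 297.72174 89.0886
handle pt [549.7805316  257.2746538   83.15744438] dir [ 0.63294283  0.77406668 -0.01428797] yaw -0.6854319317554473
tray centre [548.51098384 257.25902508  28.        ]
wa [array([528.7, 231.3,  80. ]), array([567.3, 278.5,  80. ])]
wb [array([576.7, 290.7,  80. ]), array([535.5, 240.6,  80. ])]
```

```bash
python3 nudge.py '[[15,-21,10,0,0,0.004,85],[15,-22,20,0,0,0,85],[0,0,40,0,0,0,85],[0,0,40,0,0,0,85],[0,0,40,0,0,0,85],[0,0,25,0,0,0,85],[0,0,9,0,0,0,85],[0,0,0,0,0,0,85],[0,0,0,0,0,0,85]]'
```

```text
clock: 10.15
eef_pos: [551.0, 258.6, 60.5]
tool_rot: [3.141, -0.002, 0.883]
force: [0.4, 0.2, 0.1]
width: 85.1
gripper_force: 0.0
```

```bash
python3 nudge.py '[[0,0,2,0,0,0,5],[0,0,0,0,0,0,5],[0,0,0,0,0,0,5],[0,0,0,0,0,0,5],[0,0,0,0,0,0,5],[0,0,0,0,0,0,5],[0,0,0,0,0,0,5],[0,0,0,0,0,0,5]]'; python3 nudge.py '[[0,0,-10,0,0,0,5],[0,0,-20,0,0,0,5],[0,0,-40,0,0,0,5],[0,0,-40,0,0,0,5],[0,0,-40,0,0,0,5],[0,0,0,0,0,0,5],[0,0,0,0,0,0,5]]'
```

```text
clock: 10.95
eef_pos: [550.0, 259.0, 57.3]
tool_rot: [-3.141, -0.0, 0.883]
force: [-0.8, 0.5, 4.0]
width: 11.9
gripper_force: 58.9
clock: 11.65
eef_pos: [549.9, 258.8, 207.6]
tool_rot: [-3.142, -0.001, 0.883]
force: [-1.1, 0.2, -2.9]
width: 11.9
gripper_force: 58.7
```

```bash
python3 nudge.py '[[-19,-23,0,0,0,0,5],[-19,-23,0,0,0,0,5],[0,0,0,0,0,-0.1256,5],[0,0,0,0,0,-0.1256,5],[0,0,0,0,0,-0.1256,5],[0,0,0,0,0,-0.1256,5],[0,0,0,0,0,-0.1256,5]]' | head -3; python3 nudge.py '[[-30,-4,0,0,0,0,5],[-41,-4,0,0,0,0,5],[-41,-4,0,0,0,0,5],[-41,-4,0,0,0,0,5],[-41,-4,0,0,0,0,5],[-41,-4,0,0,0,0,5],[-41,-4,0,0,0,0,5],[-41,-4,0,0,0,0,5],[-41,-4,0,0,0,0,5],[-30,-4,0,0,0,0,5],[-20,0,0,0,0,0,5],[0,0,0,0,0,0,5]]'; python3 snap.py wc
python3 nudge.py '[[25,0,-10,0,0,0,5],[35,0,-20,0,0,0,5],[25,0,-10,0,0,0,5],[0,0,0,0,0,0,5],[0,0,0,0,0,0,5]]';python3 snap.py wd
python3 - <<'E'
import cv2,numpy as np
a,b=cv2.imread('pics/wc.png'),cv2.imread('pics/wd.png')
cv2.imwrite('pics/cd.png',cv2.resize(np.hstack([a,b]),(800,300)))
E
```

```text
clock: 12.35
eef_pos: [488.7, 258.0, 205.0]
tool_rot: [-3.138, 0.002, 1.516]
clock: 13.55
eef_pos: [424.1, -149.2, 206.0]
tool_rot: [-3.139, 0.002, 1.505]
force: [0.6, 0.1, -2.2]
width: 12.0
gripper_force: 58.9
clock: 14.1
eef_pos: [430.4, -59.9, 246.4]
tool_rot: [-3.14, -0.0, 1.514]
force: [0.9, -0.5, -2.8]
width: 11.9
gripper_force: 58.9
```

View pics/cd.png

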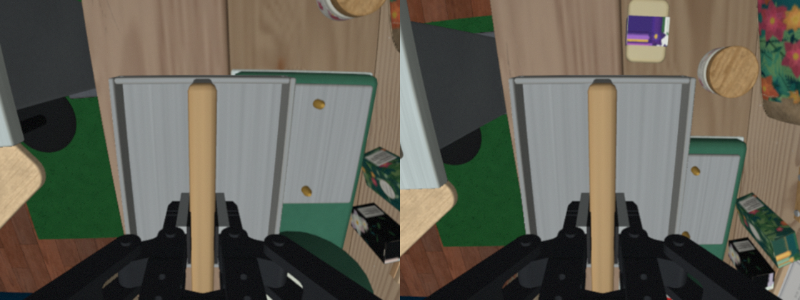

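Both halves show the tray in hand and the pegs: left pegs at (319,104) and (307,191), right pegs at (696,171) and (686,236); the tray's +y rim is at row 78. Triangulating the pegs and measuring the tray in the hand.

Run:
```python
from h import *
import json
S={n:json.load(open(n+'.json')) for n in('w1','w2','wb','wc','wd')}
B={'w1':[(305,268,325,284),(303,346,320,358)],'w2':[(284,180,300,195),(280,270,296,284)],'wc':[(434,132,460,158),(415,254,442,280)],'wd':[(400,226,428,252),(385,318,412,340)]}
P={}
for n in B:
    h=cv2.cvtColor(cv2.imread(f'pics/{n}.png'),cv2.COLOR_BGR2HSV).astype(int); br=(h[...,0]>8)&(h[...,0]<28)&(h[...,1]>110)
    r=[blob(br,b) for b in B[n]]; P[n]=[x[1] for x in r]; print(n,[(x[1].round(1).tolist(),int(x[2])) for x in r],[onz('wrist',x[1],80,S[n]).round(1).tolist() for x in r])
for a,b in [('wc','wd'),('wc','w2'),('wc','w1')]:
    for k in(0,1): p,e=tri(ray(a,P[a][k],S[a]),ray(b,P[b][k],S[b])); print(a,b,k,p.round(1),round(e,1))
# tray in hand (wc)
for n in('wc','wd'):
    im=cv2.imread(f'pics/{n}.png'); R,t=tool(S[n])
    z=t[2]-29.3
    for uv in [(112*1.4,78*1.4),(294*1.4 if n=='wc' else 292*1.4,77*1.4)]:
        print(n,'rim corner tool xy',R.inv().apply(onz('wrist',uv,z,S[n])-t).round(1))
# column profile across rim
    print(im[98:122,[200,250,340]].mean(2).astype(int).T.tolist())
# holes in wb
R,t=np.eye(3),np.array([550.,259,57.3]); h=cv2.cvtColor(cv2.imread('pics/wb.png'),cv2.COLOR_BGR2HSV).astype(int)
for b in [(236,76,252,98),(236,178,252,199)]:
    x=blob((h[...,1]>75)&(h[...,0]<28),b); p=onz('wrist',x[1],4,S['wb']); q=Rn.from_euler('xyz',[np.pi,0,.883]).inv().apply(p-t); print('hole',x[1],x[2],p.round(1),'tool',q.round(1))
```

```text
w1 [([314.8, 277.7], 61), ([309.7, 351.5], 27)] [[544.9, -113.7, 80.0], [538.1, -214.5, 80.0]]
w2 [([291.6, 187.7], 63), ([287.8, 276.3], 57)] [[545.3, -115.0, 80.0], [538.8, -213.2, 80.0]]
wc [([446.0, 145.5], 144), ([428.9, 267.3], 126)] [[543.9, -115.5, 80.0], [537.4, -214.2, 80.0]]
wd [([413.3, 238.9], 92), ([399.8, 328.7], 59)] [[544.1, -115.6, 80.0], [537.2, -212.7, 80.0]]
wc wd 0 [ 544.  -115.5   80.1] 0.2
wc wd 1 [ 539.2 -216.9   74.8] 0.6
wc w2 0 [ 545.4 -116.    76.4] 0.2
wc w2 1 [ 538.8 -215.7   76.3] 0.9
wc w1 0 [ 545.4 -116.    76.1] 0.5
wc w1 1 [ 538.  -215.    78.9] 0.6
wc rim corner tool xy [ 72.5 -58.2  29.3]
wc rim corner tool xy [73.2 56.8 29. ]
[[114, 113, 114, 113, 114, 114, 111, 91, 76, 69, 92, 126, 140, 146, 150, 149, 148, 141, 132, 129, 144, 148, 148, 149], [121, 120, 120, 121, 123, 123, 116, 86, 66, 72, 100, 132, 144, 149, 149, 149, 146, 136, 132, 139, 147, 149, 147, 148], [139, 120, 77, 48, 49, 56, 67, 72, 66, 71, 97, 123, 139, 147, 148, 149, 143, 135, 127, 139, 141, 142, 143, 140]]
wd rim corner tool xy [ 72.5 -58.3  29.4]
wd rim corner tool xy [73.1 55.6 29.2]
[[128, 130, 130, 128, 129, 131, 124, 102, 74, 69, 92, 127, 141, 147, 150, 152, 146, 141, 132, 130, 142, 149, 148, 148], [119, 123, 121, 122, 122, 120, 116, 89, 66, 74, 103, 131, 144, 149, 150, 150, 146, 138, 129, 133, 146, 147, 147, 149], [106, 107, 104, 104, 107, 105, 101, 84, 67, 70, 97, 125, 142, 149, 151, 149, 144, 133, 129, 138, 144, 140, 141, 144]]
hole [239.42718447  88.38834951] 103 [579.6 296.    4. ] tool [47.4 -0.7 53.3]
hole [239.90540541 187.83108108] 148 [513.5 219.6   4. ] tool [-53.6  -3.2  53.3]
```

```bash
python3 nudge.py '[[0,39,0,0,0,0.006,5],[-20,40,0,0,0,0,5],[-30,38.4,0,0,0,0,5],[-30,0,0,0,0,0,5],[-17,0,0,0,0,0,5],[0,0,20,0,0,0,5],[0,0,30,0,0,0,5],[0,0,20,0,0,0,5],[0,0,10,0,0,0,5],[0,0,0,0,0,0,5],[0,0,0,0,0,0,5]]'
```

```text
clock: 15.25
eef_pos: [542.0, -166.5, 167.4]
tool_rot: [3.141, 0.0, 1.504]
force: [0.5, -0.0, -2.8]
width: 11.9
gripper_force: 59.1
```

```bash
python3 nudge.py '[[2.5,0,0,0,0,-0.004,5],[0,0,10,0,0,0,5],[0,0,8,0,0,0,5],[0,0,0,0,0,0,5],[0,0,0,0,0,0,5]]'; python3 -c "
from h import *
s=ctrl.read_state(); print(s['eef_pos'],s['tool_rot'],s['force'])"
```

```text
clock: 15.75
eef_pos: [541.7, -163.2, 148.8]
tool_rot: [-3.141, -0.0, 1.509]
force: [0.4, 0.1, -1.3]
width: 11.9
gripper_force: 59.1
[ 541.7126084  -163.19474765  148.75946689] [-3.14084475e+00 -8.39897284e-05  1.50872432e+00] [ 0.3535181   0.0675841  -1.29930608]
```

```bash
for i in 1; do :; done; python3 nudge.py '[[0,0,3,0,0,0,5],[0,0,2,0,0,0,5],[0,0,2,0,0,0,5],[0,0,0,0,0,0,5]]'; python3 nudge.py '[[0,0,2,0,0,0,5],[0,0,2,0,0,0,5],[0,0,0,0,0,0,5]]'; python3 nudge.py '[[0,0,2,0,0,0,5],[0,0,2,0,0,0,5],[0,0,0,0,0,0,5]]'
```

```text
clock: 16.15
eef_pos: [541.8, -163.2, 141.8]
tool_rot: [-3.141, -0.0, 1.509]
force: [-0.1, -0.1, -2.6]
width: 12.2
gripper_force: 59.1
clock: 16.45
eef_pos: [541.8, -163.2, 137.8]
tool_rot: [-3.141, -0.0, 1.509]
force: [-0.6, -0.5, -2.3]
width: 11.7
gripper_force: 59.1
clock: 16.75
eef_pos: [541.8, -163.2, 133.8]
tool_rot: [-3.141, -0.0, 1.509]
force: [-0.3, 0.4, -2.6]
width: 11.6
gripper_force: 59.1
```

Underside is now about 10 mm below the peg tips with no contact force, so the pegs are in the holes. Continuing down.

```bash
python3 nudge.py '[[0,0,2,0,0,0,5],[0,0,2,0,0,0,5],[0,0,0,0,0,0,5]]'; python3 nudge.py '[[0,0,2,0,0,0,5],[0,0,2,0,0,0,5],[0,0,0,0,0,0,5]]'|sed -n 2,4p;python3 nudge.py '[[0,0,2,0,0,0,5],[0,0,0,0,0,0,5],[0,0,0,0,0,0,5]]'|sed -n 2,4p
```

```text
clock: 17.05
eef_pos: [541.8, -163.2, 129.8]
tool_rot: [-3.141, -0.0, 1.509]
force: [-0.4, -0.2, -2.7]
width: 11.8
gripper_force: 59.1
eef_pos: [542.0, -163.3, 126.0]
tool_rot: [-3.142, 0.0, 1.509]
force: [-0.3, -0.2, -1.9]
eef_pos: [542.0, -163.3, 124.2]
tool_rot: [3.141, 0.0, 1.509]
force: [-0.3, 0.9, 0.1]
```

```bash
python3 nudge.py '[[0,0,0,0,0,0,85],[0,0,0,0,0,0,85],[0,0,0,0,0,0,85],[0,0,0,0,0,0,85],[0,0,0,0,0,0,85],[0,0,-10,0,0,0,85],[0,0,-40,0,0,0,85],[0,0,-50,0,0,0,85],[0,0,-50,0,0,0,85],[0,0,-40,0,0,0,85],[0,0,0,0,0,0,85]]'; python3 snap.py we; python3 nudge.py '[[-36,-14,0,0,0,0,85],[-36,-14,0,0,0,0,85],[-36,-14,0,0,0,0,85],[0,0,0,0,0,0,85],[0,0,0,0,0,0,85]]';python3 snap.py wf
python3 - <<'E'
import cv2,numpy as np
a,b=cv2.imread('pics/we.png'),cv2.imread('pics/wf.png')
cv2.imwrite('pics/ef.png',cv2.resize(np.hstack([a,b]),(800,300)))
E
```

```text
clock: 18.75
eef_pos: [544.8, -165.2, 320.8]
tool_rot: [3.13, 0.002, 1.508]
force: [0.8, -1.0, -0.2]
width: 85.0
gripper_force: 0.0
clock: 19.3
eef_pos: [492.3, -268.8, 313.3]
tool_rot: [-3.14, -0.001, 1.506]
force: [0.1, 0.5, -0.1]
width: 85.0
gripper_force: 0.0
```

View pics/ef.png

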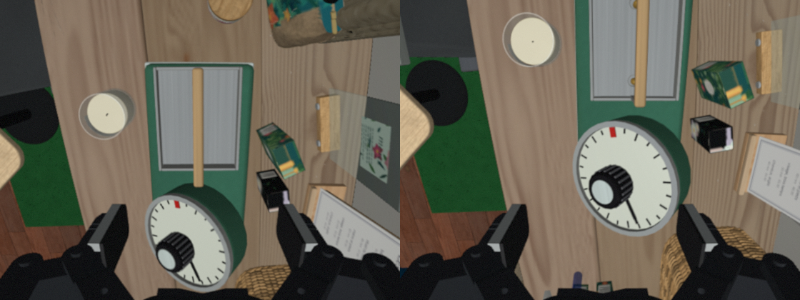

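The tray is seated with a peg visible through its hole at (632,82). The red mark is at (613,132) in the right half, and the pointer points to about (637,228). Measuring angles in the dial plane by polar sampling.

```bash
cat > dial.py <<'E'
from h import *
import json,sys
yaw=-0.063; Z=Rn.from_euler('z',yaw); P0=np.array([541.4,-165.6,0])
O=P0-Z.apply([0,80,0]); C=O+Z.apply([-20,-90,140])
n=Z.apply([-.5736,0,.8192]); u=Z.apply([.8192,0,.5736]); r=Z.apply([0,-1,0])
def plane(name,uv,S,off,C=C):
    o,d=ray(name,uv,S); return o+d*((C+off*n-o)@n)/(d@n)-C-off*n
def measure(name,S,im,C=C,off=6):
    h=cv2.cvtColor(im,cv2.COLOR_BGR2HSV).astype(int); red=((h[...,0]<8)|(h[...,0]>172))&(h[...,1]>140)&(h[...,2]>70)
    cc=proj(name,C,S); x,y=cc.astype(int); b=(max(x-110,0),max(y-110,0),min(x+110,560),min(y+110,420))
    m,c,a=blob(red,b); p=plane(name,c,S,off,C); res=dict(red=(np.arctan2(p@r,p@u),np.hypot(p@r,p@u),int(a),c.round(1)))
    g=cv2.cvtColor(im,cv2.COLOR_BGR2GRAY); best=[]
    for f in np.arange(-3.14,3.14,.01):
        q=[proj(name,C+off*n+R*(np.cos(f)*u+np.sin(f)*r),S) for R in range(36,58,2)]
        v=cv2.remap(g,np.float32(q)[None,:,0],np.float32(q)[None,:,1],cv2.INTER_LINEAR)[0].astype(float)
        best.append((v.max(),f))
    best.sort(); res['ptr']=[(round(f,2),int(v)) for v,f in best[:6]]
    return res
E
python3 - <<'E'
from dial import *
print('C',C,'grip',C+30*n)
for k in('we','wf'):
    S=json.load(open(k+'.json')); im=cv2.imread(f'pics/{k}.png')
    print(k,measure('wrist',S,im))
    # card ellipse
    h=cv2.cvtColor(im,cv2.COLOR_BGR2HSV).astype(int); cc=proj('wrist',C,S).astype(int)
    w=((h[...,1]<70)&(h[...,2]>150)).astype(np.uint8)*255; w=cv2.morphologyEx(w,cv2.MORPH_CLOSE,np.ones((5,5)))
    m,c,a=blob(w>0,(cc[0]-90,max(cc[1]-90,0),cc[0]+90,min(cc[1]+90,419)))
    hull=cv2.convexHull(np.argwhere(m)[:,::-1].astype(np.int32)); e=cv2.fitEllipse(hull)
    print(cc,'ell',e,plane('wrist',e[0],S,2)@np.stack([u,r],1),a)
    # knob cap
E
```

```text
C [ 510.73676013 -334.00357989  140.        ] grip [ 493.56289812 -332.92019289  164.576     ]Traceback (most recent call last):
  File "<stdin>", line 5, in <module>
  File "dial.py", line 14, in measure
    q=[proj(name,C+off*n+R*(np.cos(f)*u+np.sin(f)*r),S) for R in range(36,58,2)]
       ~~~~^^^^^^^^^^^^^^^^^^^^^^^^^^^^^^^^^^^^^^^^^^^^
  File "h.py", line 24, in proj
    c,R,o=cam(name,st); p=R.T@(np.array(P,float)-o); x,y=p[0]/p[2],p[1]/p[2]; s=1+c['k1']*(x*x+y*y)
          ~~~^^^^^^^^^
  File "h.py", line 5, in cam
    c=ctrl.calibration(name)
ValueError: time passes only in moves, steps and waits
```

```bash
sed -i 's/c=ctrl.calibration(name)/c=CAL(name)/; s/^def cam/from functools import lru_cache\nCAL=lru_cache(None)(lambda n: ctrl.calibration(n))\ndef cam/' h.py
python3 - <<'E'
from dial import *
for k in('we','wf'):
    S=json.load(open(k+'.json')); im=cv2.imread(f'pics/{k}.png')
    print(k,measure('wrist',S,im))
    h=cv2.cvtColor(im,cv2.COLOR_BGR2HSV).astype(int); cc=proj('wrist',C,S).astype(int)
    w=((h[...,1]<70)&(h[...,2]>150)).astype(np.uint8)*255; w=cv2.morphologyEx(w,cv2.MORPH_CLOSE,np.ones((5,5)))
    m,c,a=blob(w>0,(cc[0]-90,max(cc[1]-90,0),cc[0]+90,min(cc[1]+90,419)))
    hull=cv2.convexHull(np.argwhere(m)[:,::-1].astype(np.int32)); e=cv2.fitEllipse(hull)
    print(cc,'ell',e,plane('wrist',e[0],S,2)@np.stack([u,r],1),a)
E
```

```text
we {'red': (np.float64(-1.7103936924282448), np.float64(65.19807539791762), 45, array([247.5, 285.7])), 'ptr': [(np.float64(2.71), 18), (np.float64(2.7), 19), (np.float64(2.69), 21), (np.float64(2.68), 22), (np.float64(1.79), 23), (np.float64(2.64), 23)]}
[259 339] ell ((263.33636474609375, 338.749755859375), (81.74066162109375, 137.2534637451172), 142.38156127929688) [ 6.14510178 -4.86232986] 6691
wf {'red': (np.float64(-1.7241364931002363), np.float64(63.85721124304082), 86, array([297.4, 184.9])), 'ptr': [(np.float64(1.05), 42), (np.float64(1.06), 44), (np.float64(1.07), 59), (np.float64(1.04), 66), (np.float64(1.08), 83), (np.float64(1.03), 94)]}
[308 250] ell ((316.1539001464844, 247.66522216796875), (124.46405792236328, 169.60546875), 142.88995361328125) [ 8.70086597 -6.23980292] 13605
```

Run:
```python
from dial import *
K={};Rd={};St={}
for k,b,rb in(('we',(212,340,252,378),(225,270,270,300)),('wf',(262,248,308,290),(280,170,315,200))):
    S=St[k]=json.load(open(k+'.json')); im=cv2.imread(f'pics/{k}.png')
    h=cv2.cvtColor(im,cv2.COLOR_BGR2HSV).astype(int)
    x0,y0,x1,y1=b
    m,c,a=blob((h[...,2]>120)&(h[...,0]>85)&(h[...,0]<130)&(h[...,1]>15),b); e=cv2.fitEllipse(cv2.convexHull(np.argwhere(m)[:,::-1].astype(np.int32)))
    K[k]=e[0]; print(k,'cap',c,a,e)
    red=((h[...,0]<8)|(h[...,0]>172))&(h[...,1]>140)&(h[...,2]>70); Rd[k]=blob(red,rb)[1]
def show(l,D):
    p,e=tri(*[ray(k,D[k],St[k]) for k in D]); d=p-C; print(l,p.round(1),round(e,1),'n',round(d@n,1),'u',round(d@u,1),'r',round(d@r,1))
show('cap',K); show('red',Rd)
for k in K: print(k,'cap on plane42',plane('wrist',K[k],St[k],42)@np.stack([u,r],1))
im=cv2.imread('pics/wf.png')[150:340,220:400]; cv2.imwrite('pics/dial.png',cv2.resize(im,(570,600),interpolation=cv2.INTER_CUBIC))
```

```text
Traceback (most recent call last):
  File "h.py", line 33, in blob
    i=1+np.argmax(st[1:,4]); return (l==i),ce[i],st[i,4]
        ~~~~~~~~~^^^^^^^^^^
ValueError: attempt to get argmax of an empty sequence
```

Run:
```python
from dial import *
K={};Rd={};St={}
for k,b,rb in(('we',(214,342,250,376),(225,270,270,300)),('wf',(264,250,306,288),(280,170,315,200))):
    S=St[k]=json.load(open(k+'.json')); im=cv2.imread(f'pics/{k}.png')
    h=cv2.cvtColor(im,cv2.COLOR_BGR2HSV).astype(int); y,x=[(b[1]+b[3])//2,(b[0]+b[2])//2]; print(h[y,x-4:x+5:4].tolist())
    m,c,a=blob(h[...,2]>110,b); e=cv2.fitEllipse(cv2.convexHull(np.argwhere(m)[:,::-1].astype(np.int32)))
    K[k]=e[0]; print(k,'cap',c,a,e)
    red=((h[...,0]<8)|(h[...,0]>172))&(h[...,1]>140)&(h[...,2]>70); Rd[k]=blob(red,rb)[1]
def show(l,D):
    p,e=tri(*[ray(k,D[k],St[k]) for k in D]); d=p-C; print(l,p.round(1),round(e,1),'n',round(d@n,1),'u',round(d@u,1),'r',round(d@r,1))
show('cap',K); show('red',Rd)
for k in K: print(k,'cap on plane42',plane('wrist',K[k],St[k],42)@np.stack([u,r],1))
```

```text
[[78, 14, 183], [80, 16, 187], [76, 17, 190]]
we cap [232.50976139 362.34490239] 461 ((232.6072540283203, 362.5505065917969), (18.19119644165039, 31.73284149169922), 143.59852600097656)
[[82, 14, 195], [81, 17, 197], [83, 16, 193]]
wf cap [282.89830508 268.62711864] 767 ((282.9147644042969, 268.6659851074219), (26.665956497192383, 36.05768966674805), 147.34170532226562)
cap [ 486.3 -332.5  175.2] 0.7 n 42.8 u 0.1 r 0.0
red [ 503.4 -271.3  135.5] 0.0 n 2.8 u -11.8 r -62.1
we cap on plane42 [-1.0992342   1.02947952]
wf cap on plane42 [-0.08229931  0.59709104]
```

The knob's cap triangulates onto the computed dial axis within 1 mm; the turn needed is about +2.8 rad. Tilting the tool.

```bash
python3 nudge.py '[[0,0,0,-0.122,0,0,85],[0,0,0,-0.122,0,0,85],[0,0,0,-0.122,0,0,85],[0,0,0,-0.122,0,0,85],[0,0,0,-0.122,0,0,85],[0,0,0,0,0,0,85],[0,0,0,0,0,0,85]]'
cat > go.py <<'E'
from dial import *
off=float(sys.argv[1]); s=ctrl.read_state(); R,t=tool(s); print('q',np.round(s['qpos'],2))
print('d tool',R.inv().apply(C+off*n-t).round(1),'z err rotvec',np.cross(R.apply([0,0,1]),-n)@R.as_matrix(), 'angle of tool y from uphill',np.arctan2(R.apply([0,1,0])@r,R.apply([0,1,0])@u))
E
python3 go.py 100
```

```text
clock: 20.05
eef_pos: [495.8, -266.0, 314.0]
tool_rot: [2.572, -0.007, 1.515]
force: [-0.1, -0.1, 0.2]
width: 84.5
gripper_force: 0.0
q [ 0.4   0.24  0.28  2.13 -0.95  0.48  1.4 ]
d tool [-67.4 -82.   56.3] z err rotvec [-4.09940078e-02 -1.01374172e-02  4.49855644e-19] angle of tool y from uphill -0.0019523863656817895
```

```bash
python3 nudge.py '[[0,0,0,-0.041,-0.01,0,85],[0,0,0,0,0,-0.14,85],[0,0,0,0,0,-0.14,85],[0,0,0,0,0,-0.14,85],[0,0,0,0,0,-0.14,85],[0,0,0,0,0,-0.14,85],[0,0,0,0,0,-0.14,85],[0,0,0,0,0,-0.14,85],[0,0,0,0,0,-0.14,85],[0,0,0,0,0,-0.14,85],[0,0,0,0,0,-0.14,85],[0,0,0,0,0,0,85]]'; python3 go.py 100
```

```text
clock: 21.25
eef_pos: [497.6, -265.5, 314.3]
tool_rot: [3.025, 0.603, 2.877]
force: [-0.2, 0.3, 0.1]
width: 84.4
gripper_force: 0.0
q [ 0.7   0.23 -0.08  2.16 -0.95  0.37  2.81]
d tool [ 73.5 -80.8  52.6] z err rotvec [1.33198489e-03 1.29119622e-03 2.45042455e-19] angle of tool y from uphill -1.4053059057106891
```

j7 has the range for a single +2.8 rad turn. Going to the approach point.

```bash
python3 nudge.py '[[24.5,-27,17,0,0,0,85],[24.5,-27,17,0,0,0,85],[24.5,-27,18,0,0,0,85],[0,0,0,0,0,0,85],[0,0,0,0,0,0,85]]'; python3 go.py 10
```

```text
clock: 21.75
eef_pos: [485.7, -293.6, 252.1]
tool_rot: [3.02, 0.553, 2.792]
force: [-0.4, 0.1, -0.2]
width: 85.1
gripper_force: 0.0
q [ 0.81  0.35 -0.19  2.2  -1.1   0.23  2.94]
d tool [ 27.5 -43.5 100.6] z err rotvec [-4.18221338e-02 -3.74887787e-02  1.72717596e-18] angle of tool y from uphill -1.3292066615187654
```

The wrist reached its joint limits here (j5, j6, j7). Turning back to an easier wrist angle before approaching.

```bash
python3 nudge.py '[[0,0,-20,0,0,0.13,85],[0,0,-20,0,0,0.14,85],[0,0,0,0,0,0.14,85],[0,0,0,0,0,0.14,85],[0,0,0,0,0,0.14,85],[0,0,0,0,0,0.14,85],[0,0,0,0,0,0.14,85],[0,0,0,0,0,0.14,85],[0,0,0,0,0,0.14,85],[0,0,0,0,0,0.14,85],[0,0,0,0,0,0,85]]'; python3 go.py 100; python3 nudge.py '[[0,0,0,0,0,0.14,85],[0,0,0,0,0,0.14,85],[0,0,0,0,0,0.14,85],[0,0,0,0,0,0.14,85],[0,0,0,0,0,0.14,85],[0,0,0,0,0,0.14,85],[0,0,0,0,0,0,85]]'; python3 go.py 100
```

```text
clock: 22.85
eef_pos: [464.4, -290.3, 287.0]
tool_rot: [2.575, -0.006, 1.44]
force: [-0.2, -0.0, -0.5]
width: 85.1
gripper_force: 0.0
q [ 0.56  0.26  0.16  2.2  -1.07  0.39  1.53]
d tool [-41.5 -39.5  51.7] z err rotvec [-4.28371598e-02  3.43581881e-02  7.17228881e-19] angle of tool y from uphill 0.06055059422783435
clock: 23.55
eef_pos: [464.0, -290.5, 286.5]
tool_rot: [2.744, -0.414, 0.685]
force: [0.3, 0.0, 0.5]
width: 85.3
gripper_force: 0.0
q [ 0.54  0.26  0.19  2.2  -1.08  0.4   0.7 ]
d tool [-56.5   4.6  51.5] z err rotvec [-3.63726987e-03  5.53445213e-02 -2.55982050e-18] angle of tool y from uphill 0.8973241813055456
```

```bash
python3 nudge.py '[[-19,1.5,17,0,0,0,85],[-19,1.5,17,0,0,0,85],[-19,1.6,17,0,0,0,85],[0,0,0,0,0,0,85],[0,0,0,0,0,0,85]]'; python3 go.py 100
```

```text
clock: 24.05
eef_pos: [453.8, -327.0, 233.8]
tool_rot: [2.754, -0.408, 0.682]
force: [0.5, -0.3, 0.1]
width: 84.7
gripper_force: 0.0
q [ 1.    0.39 -0.29  2.2  -1.1   0.23  0.82]
d tool [-6.9 -1.5 10.2] z err rotvec [-1.25759087e-02  6.21794813e-02  7.65133426e-19] angle of tool y from uphill 0.898296629195636
```

```bash
python3 nudge.py '[[-4,-1,12,0,0,0,85],[-3,0,16,0,0,0,85],[0,0,16,0,0,0,85],[0,0,0,0,0,0,85],[0,0,0,0,0,0,85]]'; python3 go.py 10
```

```text
clock: 24.55
eef_pos: [473.4, -339.1, 206.8]
tool_rot: [2.782, -0.404, 0.68]
force: [0.1, -0.2, 0.9]
width: 84.4
gripper_force: 0.0
q [ 0.95  0.46 -0.25  2.15 -1.1   0.23  0.83]
d tool [ 2.6 -8.2 66.3] z err rotvec [-4.00655950e-02  6.61927348e-02 -1.63000428e-19] angle of tool y from uphill 0.9002800369837873
```

```bash
cat >> go.py <<'E'
G=t+R.apply([0,0,-19.-float(sys.argv[2]) if len(sys.argv)>2 else -19.]); print('grasp pt -> C+30n, tool',R.inv().apply(C+30*n-G).round(1),'mis',round(float(np.arccos(R.apply([0,0,1])@-n)),3))
E
python3 nudge.py '[[1,-4,12,0,0,0,85],[1,-4,12,0,0,0,85],[0,0,12,0,0,0,85],[0,0,0,0,0,0,85],[0,0,0,0,0,0,85]]'; python3 go.py 10
```

```text
clock: 25.05
eef_pos: [490.7, -340.6, 186.5]
tool_rot: [2.806, -0.4, 0.677]
force: [-0.1, 0.7, -0.5]
width: 84.9
gripper_force: 0.0
q [ 0.9   0.52 -0.22  2.12 -1.1   0.23  0.81]
d tool [ -0.6 -10.2  40.2] z err rotvec [-6.26504922e-02  7.14546725e-02 -5.21700771e-19] angle of tool y from uphill 0.9031354391600848
grasp pt -> C+30n, tool [ -2.  -11.5  39.3] mis 0.095
```

```bash
python3 nudge.py '[[0,-4,0,-0.03,0.035,0,85],[0,-4,0,-0.03,0.035,0,85],[0,-2,0,-0.02,0.03,0,85],[0,0,0,-0.02,0.03,0,85],[0,0,0,0,0,0,85]]'; python3 go.py 10
```

```text
clock: 25.55
eef_pos: [487.9, -356.2, 216.9]
tool_rot: [2.749, -0.512, 0.722]
force: [1.0, -0.1, -0.1]
width: 85.1
gripper_force: 0.0
q [ 1.2   0.53 -0.51  2.11 -1.1   0.23  0.9 ]
d tool [ -9.4 -33.3  65.8] z err rotvec [-2.49585325e-02 -4.72735137e-02  1.74521610e-18] angle of tool y from uphill 0.904907234964465
grasp pt -> C+30n, tool [ -8.5 -33.8  64.8] mis 0.052
```

The arm is caught at wrist limits. Fitting a small kinematic model from the recorded poses to find out which wrist angle is feasible.

```bash
cat > kin.py <<'E'
from dial import *
from scipy.optimize import least_squares
import itertools,glob
def fk(q,p,s):
    T=np.eye(4)
    ax='zyzyzyz'
    for i in range(7):
        M=np.eye(4); M[:3,:3]=Rn.from_euler(ax[i],s[i]*q[i]).as_matrix(); T=T@M
        L=np.eye(4); L[0,3]=p[2*i]; L[2,3]=p[2*i+1]; T=T@L
    return T[:3,3],Rn.from_matrix(T[:3,:3]@Rn.from_rotvec([0,0,p[14]]).as_matrix())
def fit():
    D=[([-1.216,.628,.038,1.517,-.027,.996,-.02],[265.498,593.32,231.313],[np.pi,0,2.72074])]
    for f in ('w1','w2','wa','wb','wc','wd','we','wf'):
        S=json.load(open(f+'.json')); D.append((S['qpos'],S['eef_pos'],S['tool_rot']))
    s0=ctrl.read_state(); D.append((s0['qpos'],s0['eef_pos'],s0['tool_rot']))
    best=None
    for a in itertools.product([1,-1],repeat=3):
        s=[-1,1,a[0],1,a[1],1,a[2]]
        def res(p):
            o=[p[:14]*.01]
            for q,t,e in D:
                x,R=fk(q,p,s); o+=[x-t,200*(R.inv()*Rn.from_euler('xyz',e)).as_rotvec()]
            return np.concatenate(o)
        for off in(0,1.57,3.14,-1.57):
            p0=np.zeros(15); p0[[1,5,9,13]]=[0,350,350,200]; p0[14]=off
            r=least_squares(res,p0)
            if best is None or r.cost<best[0]: best=(r.cost,s,r.x,r.fun[14:])
    return best
if __name__=='__main__':
    c,s,p,f=fit(); print(c,s,p.round(1),np.abs(f).max(),np.sqrt(np.mean(f**2))); json.dump([s,p.tolist()],open('kin.json','w'))
    lo=[-3.06,-.37,-1.25,.18,-1.1,.23,-2.94]; hi=[3.06,2.12,1.32,2.47,4.24,1.98,2.94]
    q0=np.array(ctrl.read_state()['qpos']); rng=np.random.default_rng(0)
    for ph in np.arange(-3.0,3.2,.5):
        sols=[]
        for k in range(14):
            x0=q0 if k==0 else rng.uniform(lo,hi)
            y=np.cos(ph)*u+np.sin(ph)*r; Rt=Rn.from_matrix(np.stack([np.cross(y,-n),y,-n],1))
            def g(q):
                x,R=fk(q,p,s); return np.concatenate([x-(C+10*n),200*(R.inv()*Rt).as_rotvec()])
            z=least_squares(g,np.clip(x0,np.array(lo)+.01,np.array(hi)-.01),bounds=(np.array(lo)+.03,np.array(hi)-.03),max_nfev=60); sols.append((z.cost,tuple(z.x.round(2).tolist())))
        sols.sort(); print(round(ph,2),[(round(a,2),b) for a,b in sols[:3]])
E
timeout 500 python3 kin.py
```

```text
447.24057285675207 [-1, 1, -1, 1, -1, 1, -1] [-14.  342.9 -18.9 281.2  12.2 281.2  15.  183.3 -17.3 183.3 -36.1 185.4
   4.4 185.4   1.6] 24.01835244375951 3.770630957327892Traceback (most recent call last):
  File "kin.py", line 40, in <module>
    z=least_squares(g,np.clip(x0,np.array(lo)+.01,np.array(hi)-.01),bounds=(np.array(lo)+.03,np.array(hi)-.03),max_nfev=60); sols.append((z.cost,tuple(z.x.round(2).tolist())))
    return func(*args, **kwargs)
    raise ValueError("Initial guess is outside of provided bounds")
ValueError: Initial guess is outside of provided bounds
```

```bash
sed -i 's/np.array(lo)+.01,np.array(hi)-.01/np.array(lo)+.04,np.array(hi)-.04/; s/print(c,s,p.round(1)/print(np.abs(f.reshape(-1,6)).max(1).round(1),c,s,p.round(1)/' kin.py; timeout 550 python3 kin.py
```

```text
[24.   5.8  4.4  1.2  3.7  3.7  1.7  1.7  1.8  2.3] 447.24057285675207 [-1, 1, -1, 1, -1, 1, -1] [-14.  342.9 -18.9 281.2  12.2 281.2  15.  183.3 -17.3 183.3 -36.1 185.4
   4.4 185.4   1.6] 24.01835244375951 3.770630957327892
-3.0 [(np.float64(0.0), (1.59, 0.98, -1.05, 2.15, 1.86, 0.34, 2.14)), (np.float64(0.0), (1.57, 0.95, -1.0, 2.14, 1.87, 0.28, 2.11)), (np.float64(0.0), (1.58, 0.96, -1.02, 2.15, 1.87, 0.31, 2.12))]
-2.5 [(np.float64(0.0), (1.56, 0.94, -0.99, 2.14, 1.88, 0.27, 1.59)), (np.float64(0.0), (1.64, 1.1, -1.22, 2.17, 1.83, 0.52, 1.7)), (np.float64(0.0), (1.56, 0.93, -0.98, 2.14, 1.89, 0.26, 1.59))]
-2.0 [(np.float64(0.0), (1.56, 0.93, -0.99, 2.14, 1.88, 0.27, 1.09)), (np.float64(0.0), (1.56, 0.94, -0.99, 2.14, 1.88, 0.28, 1.09)), (np.float64(0.0), (1.55, 0.93, -0.97, 2.14, 1.89, 0.26, 1.08))]
-1.5 [(np.float64(0.0), (1.56, 0.95, -1.01, 2.14, 1.87, 0.29, 0.61)), (np.float64(0.0), (1.55, 0.93, -0.99, 2.14, 1.87, 0.27, 0.59)), (np.float64(0.0), (1.56, 0.94, -1.0, 2.14, 1.87, 0.28, 0.6))]
-1.0 [(np.float64(0.0), (1.56, 0.94, -1.0, 2.14, 1.86, 0.28, 0.11)), (np.float64(0.0), 
[... 1003 characters left out ...]
0.96, -1.02, 2.13, 1.82, 0.3, -2.33)), (np.float64(3.25), (1.57, 0.93, -0.98, 2.13, 1.77, 0.26, -2.29))]
2.0 [(np.float64(0.0), (1.58, 0.95, -1.01, 2.14, 1.84, 0.29, -2.85)), (np.float64(47.88), (0.89, 0.62, -0.23, 2.12, 4.21, 0.26, 0.69)), (np.float64(47.88), (0.89, 0.62, -0.23, 2.12, 4.21, 0.26, 0.69))]
2.5 [(np.float64(0.0), (1.57, 0.94, -0.99, 2.14, 1.86, 0.27, 2.91)), (np.float64(42.29), (0.9, 0.62, -0.23, 2.13, 4.21, 0.26, 0.2)), (np.float64(42.29), (0.9, 0.62, -0.23, 2.13, 4.21, 0.26, 0.2))]
3.0 [(np.float64(0.0), (1.59, 0.97, -1.03, 2.15, 1.86, 0.32, 2.42)), (np.float64(0.0), (1.57, 0.94, -0.99, 2.14, 1.87, 0.27, 2.39)), (np.float64(0.0), (1.61, 1.01, -1.09, 2.15, 1.84, 0.38, 2.45))]
```

```bash
cat > tilt.py <<'E'
from kin import *
s,p=json.load(open('kin.json')); p=np.array(p)
lo=np.array([-3.06,-.37,-1.25,.18,-1.08,.25,-2.9]); hi=np.array([3.06,2.12,1.32,2.47,4.2,1.98,2.9])
S=ctrl.read_state(); q0=np.array(S['qpos']); R,t=tool(S); x,Rm=fk(q0,p,s); print('model err now',(x-t).round(1),(Rm.inv()*R).as_rotvec().round(3))
for stand in (0,30,60):
    best=None
    for k in range(12):
        x0=q0+ (0 if k==0 else np.random.default_rng(k).normal(0,.3,7)); x0[4]=max(x0[4],-1)
        def g(q):
            x,Rq=fk(q,p,s); z=Rq.apply([0,0,1]); G=x-19*z
            return np.r_[3*(G-(C+30*n-stand*z)),200*np.cross(z,-n)]
        z=least_squares(g,np.clip(x0,lo+.01,hi-.01),bounds=(lo,hi))
        if z.x[4]<1 and (best is None or z.cost<best.cost): best=z
    x,Rq=fk(best.x,p,s); zz=Rq.apply([0,0,1]); print(stand,best.cost.round(2),best.x.round(2),'mis',np.arccos(zz@-n).round(3),'z',zz.round(3),'u,r comps',(zz@u).round(3),(zz@r).round(3))
E
python3 tilt.py
```

```text
model err now [ 0.4  2.3 -1.5] [-0. -0. -0.]
0 348.75 [ 0.96  0.62 -0.3   2.07 -1.08  0.25  0.96] mis 0.131 z [ 0.498  0.062 -0.865] u,r comps -0.092 -0.093
30 207.09 [ 1.01  0.56 -0.33  2.11 -1.08  0.25  0.96] mis 0.101 z [ 0.516  0.04  -0.856] u,r comps -0.071 -0.072
60 99.13 [ 1.07  0.51 -0.37  2.14 -1.08  0.25  0.97] mis 0.069 z [ 0.534  0.016 -0.845] u,r comps -0.049 -0.05
```

```bash
cat > al.py <<'E'
from dial import *
# align: args standoff [grasp height]
st=float(sys.argv[1]); gh=float(sys.argv[2]) if len(sys.argv)>2 else 33
zt=np.array([.498,.062,-.865]); zt/=np.linalg.norm(zt)
s=ctrl.read_state(); R,t=tool(s); z=R.apply([0,0,1]); G=t-19*zt
rv=np.cross(z,zt)
print('q',np.round(s['qpos'],2),'rotvec tool',R.inv().apply(rv).round(3),'mis',round(float(np.arccos(z@-n)),3),'phi',round(float(np.arctan2(R.apply([0,1,0])@r,R.apply([0,1,0])@u)),3))
print('move tool',R.inv().apply(C+gh*n-st*zt-G).round(1),'after rot',(Rn.from_rotvec(rv)*R).inv().apply(C+gh*n-st*zt-G).round(1))
E
python3 al.py 60
```

```text
q [ 1.2   0.53 -0.51  2.11 -1.1   0.23  0.9 ] rotvec tool [ 0.105 -0.062 -0.   ] mis 0.052 phi 0.905
move tool [ -5.8 -29.6   2.1] after rot [ -5.5 -29.2   5.5]
```

```bash
python3 nudge.py '[[0,0,0,0.052,-0.031,0,85],[0,0,0,0.053,-0.031,0,85],[-3,-15,0,0,0,0,85],[-3,-14,0,0,0,0,85],[0,0,0,0,0,0,85]]'|head -2; python3 al.py 60
```

```text
clock: 26.05
eef_pos: [468.6, -331.7, 206.3]
q [ 0.98  0.49 -0.23  2.1  -0.91  0.39  0.69] rotvec tool [-0.005 -0.001 -0.   ] mis 0.136 phi 0.9
move tool [-1.9  3.6  4.4] after rot [-1.9  3.5  4.5]
```

```bash
python3 nudge.py '[[-2,3.5,12,0,0,0,85],[0,0,12,0,0,0,85],[0,0,12,0,0,0,85],[0,0,0,0,0,0,85],[0,0,0,0,0,0,85]]'|head -2; python3 al.py 0
```

```text
clock: 26.55
eef_pos: [488.2, -335.6, 175.1]
q [ 0.99  0.56 -0.29  2.08 -0.97  0.31  0.75] rotvec tool [-0.003 -0.001 -0.   ] mis 0.134 phi 0.901
move tool [ 0.6 -2.2 28. ] after rot [ 0.6 -2.3 28. ]
```

```bash
python3 nudge.py '[[0,-2,10,0,0,0,85],[0,0,10,0,0,0,85],[0,0,8,0,0,0,85],[0,0,0,0,0,0,85],[0,0,0,0,0,0,85]]'|sed -n '2p;4p'; python3 al.py 0
```

```text
eef_pos: [500.9, -332.2, 150.8]
force: [-0.3, 0.9, -0.2]
q [ 0.99  0.62 -0.33  2.09 -1.06  0.24  0.84] rotvec tool [-0.002 -0.001  0.   ] mis 0.133 phi 0.9
move tool [ 0.5 -0.3  0.4] after rot [ 0.5 -0.3  0.4]
```

```bash
python3 nudge.py '[[0,0,0,0,0,0,40],[0,0,0,0,0,0,40],[0,0,0,0,0,0,40],[0,0,0,0,0,0,40],[0,0,0,0,0,0,40],[0,0,0,0,0,0,40]]'; python3 nudge.py '[[0,0,0,0,0,0.1,40],[0,0,0,0,0,0.1,40],[0,0,0,0,0,0.1,40],[0,0,0,0,0,0.1,40],[0,0,0,0,0,0,40]]'; python3 al.py 0
```

```text
clock: 27.65
eef_pos: [500.4, -332.4, 152.0]
tool_rot: [2.864, -0.453, 0.703]
force: [-6.9, 1.9, 8.8]
width: 46.9
gripper_force: 59.3
clock: 28.15
eef_pos: [500.1, -331.6, 151.9]
tool_rot: [3.08, -0.523, 0.253]
force: [-7.6, 2.4, 9.0]
width: 47.2
gripper_force: 58.4
q [ 0.99  0.61 -0.32  2.09 -1.08  0.25  0.45] rotvec tool [-0.003 -0.001 -0.   ] mis 0.133 phi 1.305
move tool [0.4 0.3 1.7] after rot [0.4 0.3 1.7]
```

```bash
python3 nudge.py '[[0,0,0,0,0,0.12,40],[0,0,0,0,0,0.12,40],[0,0,0,0,0,0.12,40],[0,0,0,0,0,0.12,40],[0,0,0,0,0,0.12,40],[0,0,0,0,0,0.12,40],[0,0,0,0,0,0.12,40],[0,0,0,0,0,0.12,40],[0,0,0,0,0,0,40]]'; python3 al.py 0; python3 nudge.py '[[0,0,0,0,0,0.12,40],[0,0,0,0,0,0.12,40],[0,0,0,0,0,0.12,40],[0,0,0,0,0,0.12,40],[0,0,0,0,0,0.12,40],[0,0,0,0,0,0.12,40],[0,0,0,0,0,0.12,40],[0,0,0,0,0,0.12,40],[0,0,0,0,0,0.12,40],[0,0,0,0,0,0.12,40],[0,0,0,0,0,0,40]]'; python3 al.py 0; python3 snap.py wg
python3 -c "
import cv2;from cell import ctrl
cv2.imwrite('pics/sg.png',ctrl.get_image('scene'))"
```

```text
clock: 29.05
eef_pos: [500.7, -329.8, 151.8]
tool_rot: [-2.727, -0.335, -0.793]
force: [-5.4, 2.9, 6.3]
width: 46.0
gripper_force: 62.2
q [ 0.98  0.61 -0.31  2.09 -1.09  0.26 -0.5 ] rotvec tool [-0.005  0.004 -0.   ] mis 0.136 phi 2.262
move tool [1.3 1.5 1.2] after rot [1.3 1.5 1.2]
clock: 30.15
eef_pos: [502.8, -329.8, 152.6]
tool_rot: [-2.664, 0.238, -1.862]
force: [-0.8, 5.7, 1.8]
width: 46.1
gripper_force: 84.1
q [ 0.98  0.61 -0.31  2.09 -1.09  0.26 -1.7 ] rotvec tool [-0.001  0.007 -0.   ] mis 0.134 phi -2.828
move tool [2.6 1.5 0.8] after rot [2.6 1.5 0.9]
```

Run:
```python
from dial import *
S=json.load(open('wg.json')); im=cv2.imread('pics/wg.png')
print(proj('wrist',C,S),[proj('wrist',C+6*n+60*(np.cos(f)*u+np.sin(f)*r),S).round() for f in(.8,1.05)])
im2=cv2.imread('pics/sg.png'); print(proj('scene',C),[proj('scene',C+6*n+60*(np.cos(f)*u+np.sin(f)*r)).round() for f in(.8,1.05)])
c=cv2.resize(im2[210:330,300:420],(400,400),interpolation=cv2.INTER_CUBIC)
cv2.imwrite('pics/g.png',np.hstack([cv2.resize(im,(400,300)),cv2.resize(c,(300,300))]))
```

```text
[277.39436262 266.21132902] [array([152., 223.]), array([169., 194.])]
[349.75637513 271.43979893] [array([376., 267.]), array([374., 273.])]
```

View pics/g.png

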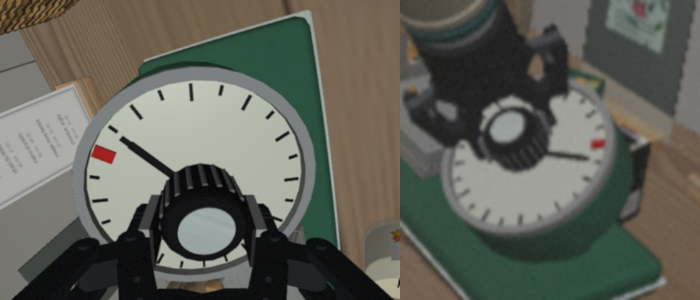

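The wrist view shows the pointer tip at (122,139) and the red mark at (103,155), slightly counter-clockwise of it. Measuring the remaining angle.

```bash
cat > rd.py <<'E'
from dial import *
k=sys.argv[1]; S=json.load(open(k+'.json')); im=cv2.imread(f'pics/{k}.png')
for off in (2,3,6):
    m=measure('wrist',S,im,off=off); print(off,[round(float(x),3) for x in m['red'][:3]],m['red'][3],m['ptr'])
E
python3 rd.py wg
```

```text
Traceback (most recent call last):
  File "rd.py", line 4, in <module>
    m=measure('wrist',S,im,off=off); print(off,[round(float(x),3) for x in m['red'][:3]],m['red'][3],m['ptr'])
  File "dial.py", line 11, in measure
    m,c,a=blob(red,b); p=plane(name,c,S,off,C); res=dict(red=(np.arctan2(p@r,p@u),np.hypot(p@r,p@u),int(a),c.round(1)))
          ~~~~^^^^^^^
  File "h.py", line 33, in blob
    i=1+np.argmax(st[1:,4]); return (l==i),ce[i],st[i,4]
        ~~~~~~~~~^^^^^^^^^^
ValueError: attempt to get argmax of an empty sequence
```

Search window too small here; widening it.

```bash
sed -i 's/x-110/x-180/;s/y-110/y-180/;s/x+110/x+180/;s/y+110/y+180/' dial.py; python3 rd.py wg; python3 rd.py wf
```

```text
2 [0.794, 63.929, 506.0] [144.5 215.9] [(np.float64(1.02), 27), (np.float64(1.04), 27), (np.float64(1.03), 28), (np.float64(1.01), 30), (np.float64(1.05), 33), (np.float64(-2.04), 36)]
3 [0.802, 63.874, 506.0] [144.5 215.9] [(np.float64(1.02), 27), (np.float64(1.03), 27), (np.float64(1.04), 28), (np.float64(1.05), 28), (np.float64(-0.6), 37), (np.float64(-0.54), 37)]
6 [0.825, 63.733, 506.0] [144.5 215.9] [(np.float64(1.04), 26), (np.float64(1.05), 26), (np.float64(1.06), 27), (np.float64(1.07), 29), (np.float64(-0.51), 38), (np.float64(-0.57), 39)]
2 [-1.73, 66.391, 86.0] [297.4 184.9] [(np.float64(1.05), 46), (np.float64(1.06), 47), (np.float64(1.04), 59), (np.float64(1.07), 71), (np.float64(1.03), 84), (np.float64(1.08), 96)]
3 [-1.72, 66.599, 86.0] [297.4 184.9] [(np.float64(1.04), 47), (np.float64(1.03), 52), (np.float64(1.05), 56), (np.float64(1.02), 71), (np.float64(1.06), 82), (np.float64(1.01), 102)]
6 [-1.689, 67.265, 86.0] [297.4 184.9] [(np.float64(0.99), 43), (np.float64(1.0), 53), (np.float64(0.98), 66), (np.float64(1.01), 70), (np.float64(1.02), 92), (np.float64(0.97), 93)]
```

```bash
python3 nudge.py '[[0,0,0,0,0,0.12,40],[0,0,0,0,0,0.11,40],[0,0,0,0,0,0,40],[0,0,0,0,0,0,40]]'; python3 al.py 0; python3 snap.py wh; python3 rd.py wh
```

```text
clock: 30.65
eef_pos: [503.1, -330.2, 152.4]
tool_rot: [-2.724, 0.336, -2.077]
force: [3.3, 5.5, -1.6]
width: 46.2
gripper_force: 89.5
q [ 0.98  0.61 -0.31  2.08 -1.09  0.26 -1.93] rotvec tool [ 0.     0.006 -0.   ] mis 0.133 phi -2.598
move tool [2.7 1.2 0.6] after rot [2.7 1.2 0.6]
2 [1.021, 64.533, 464.0] [143. 217.] [(np.float64(1.01), 26), (np.float64(1.03), 26), (np.float64(1.02), 28), (np.float64(1.04), 28), (np.float64(-0.29), 37), (np.float64(-0.35), 38)]
3 [1.029, 64.475, 464.0] [143. 217.] [(np.float64(1.02), 26), (np.float64(1.04), 26), (np.float64(1.03), 27), (np.float64(1.05), 28), (np.float64(1.01), 34), (np.float64(-0.25), 36)]
6 [1.05, 64.318, 464.0] [143. 217.] [(np.float64(1.04), 24), (np.float64(1.05), 26), (np.float64(1.06), 26), (np.float64(1.07), 28), (np.float64(1.08), 34), (np.float64(-0.21), 36)]
```

The mark is within about 0.02 rad of the pointer. Releasing and backing off along the tool axis.

```bash
python3 nudge.py '[[0,0,0,0,0,0,85],[0,0,0,0,0,0,85],[0,0,0,0,0,0,85],[0,0,0,0,0,0,85],[0,0,-10,0,0,0,85],[0,0,-20,0,0,0,85],[0,0,-25,0,0,0,85],[0,0,-25,0,0,0,85],[0,0,-25,0,0,0,85],[0,0,-20,0,0,0,85],[0,0,0,0,0,0,85],[0,0,0,0,0,0,85]]'; python3 snap.py wi; python3 rd.py wi
python3 - <<'E'
from dial import *
im=ctrl.get_image('top'); cv2.imwrite('pics/topi.png',im); 
a=cv2.imread('pics/wi.png'); c=im[110:290,180:460]
cv2.imwrite('pics/i.png',np.hstack([cv2.resize(a,(400,300)),cv2.resize(c,(400,300),interpolation=cv2.INTER_CUBIC)]))
E
```

```text
clock: 31.9
eef_pos: [438.6, -340.4, 259.7]
tool_rot: [-2.726, 0.332, -2.081]
force: [-0.1, 0.3, -0.4]
width: 85.1
gripper_force: 0.0
2 [1.022, 64.181, 139.0] [202.9 164.8] [(np.float64(1.04), 36), (np.float64(1.05), 42), (np.float64(1.03), 53), (np.float64(1.06), 67), (np.float64(1.02), 96), (np.float64(1.07), 115)]
3 [1.026, 64.209, 139.0] [202.9 164.8] [(np.float64(1.05), 35), (np.float64(1.04), 42), (np.float64(1.06), 54), (np.float64(1.03), 69), (np.float64(1.07), 95), (np.float64(1.02), 120)]
6 [1.038, 64.301, 139.0] [202.9 164.8] [(np.float64(1.06), 34), (np.float64(1.05), 47), (np.float64(1.07), 49), (np.float64(1.08), 81), (np.float64(1.04), 85), (np.float64(1.09), 128)]
```

View pics/i.png

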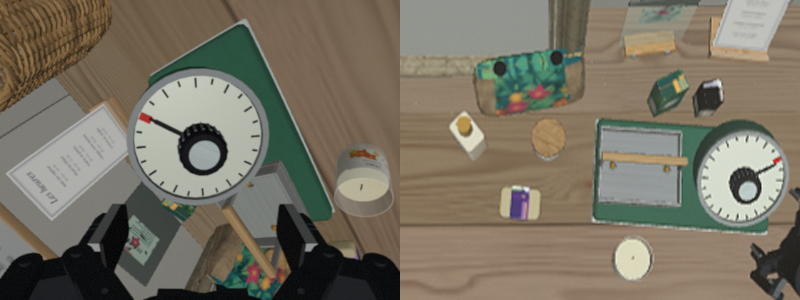

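The wrist view shows the pointer tip on the red mark at (147,118). The top view shows the tray seated over both pegs, the soap flat at (519,203) and the bystanders undisturbed. Handing in.

```bash
python3 -c "
from cell import ctrl
print(ctrl.finish_job())"
```

```text
the job is handed in; nothing more can be done
None
```

I handed the job in at about 32 s with the soap flat on the sideboard, the tray seated over both pegs and the pointer within about 2 mm of the red zero mark; the hand-in returned no verdict.

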